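# Discard two used scalpels in the sharps container and snap its lid shut

## Robot

A 6-joint arm with a two-finger parallel gripper is mounted at the origin on the work surface. World frame = base frame: x ahead of the robot, y to its left, z up, the work surface at z = 0. Lengths are in m, angles in rad, forces in N, time in s.
With the tool pointing down it reaches from about 0.325 to 0.9 m from the base axis. Payload 6.1 kg.
Tool frame: the origin (TCP) lies midway between the tips of the shut fingers; the grasp point (between the pads) lies 19 mm behind it; z points along the fingers, y is the line along which they close (so a half turn about z gives the same grasp; the last joint's range is limited). The gripper opens to 87 mm and grips with 3 to 60 N. Pads are 19 mm wide; open, the fingers measure 117 mm over their backs; the gripper's body (75 mm by 190 mm) begins 51 mm behind the grasp point.
Start: joints at [1.107, 0.22, 1.526, -0, 1.395, -0.126], TCP at [0.207, 0.59, 0.223] pointing down, gripper open.
Joint ranges: [-2.98, 2.98], [-0.91, 2.08], [0.09, 2.57], [-1.24, 4.39], [0.2, 2.65], [-2.68, 2.68]. Speed limits (rad/s): [2.57, 2.57, 3.01, 3.14, 3.14, 3.14].

## Interface

Orientations are given as a unit quaternion [x, y, z, w].
In Python, from cell import * gives the robot as it stands. Calls block until the motion is done:
- move_ptp(position, orientation): joint-space move of the TCP to a pose.
- line_to(position, max_speed=0.15, rotation=None, max_force=None): straight line of the TCP; rotation=None keeps the orientation; max_speed is the mean speed in m/s. With max_force (N) it stops when the force on the tool has changed by that much, and returns True; else False.
- movej(angles): joint-space move.
- move_gripper(opening, effort=None): finger opening in m; effort is the grip in N (None keeps the last); returns when the fingers have stopped.
- dwell(seconds).
- solve_ik(position, orientation): joint angles nearest the present ones, or None.
- sense(): the state.
- grab_frame(name): name is "scene" or "top" or "wrist"; returns a dict with "image" (420x560x3 uint8, blue, green, red), "intrinsics" (3x3 intrinsics, pixels), "origin" and "attitude" of the camera in the world. Camera axes: x right, y down, z forward; pixel columns grow to the right and rows downward; lengths in m; the calibration is good to about 2 mm. The wrist camera is an equidistant fisheye: a pixel r from the principal point sees the ray r / f radians off the axis. A picture is of the moment at which its call begins. There is no depth.
A pose or a line that the arm cannot do raises IKError and nothing moves.
- job_done(): hands the job in; it is judged then, once.
The state is a dict: "time": time; "joint_positions": joint angles; "dq": joint speeds; "effort": joint torques, N m; "tcp_pos": TCP position; "ee_rot": TCP orientation; "wrist_force": force on the tool from outside, world axes, zero at the start; "torque": the same for the moment, N m; "gripper_width": finger opening in m; "finger_force": force on a finger pad.
Only numpy, scipy, OpenCV 4.12 (cv2) and the standard library are available. Lean on these libraries where they do the work, as an engineer would, in place of code of your own. Each camera call takes 0.05 s, during which the arm holds its last target. There are 200 camera calls.

## Task

Two single-use scalpels have come back from theatre, leaning on the rim of the instrument basket. Put them one at a time, blade first, through the neck of the sharps container, letting go of each only when its blade is inside the neck, then swing the container's lid over and press it down against its gasket until the clip catches and holds it shut. Leave the forceps, the clamp and the scissors where they are in the basket.

Things in the scene. Friction and masses are not known exactly. Their poses are not given: they have to be found in the camera images.
- scalpel1_mid (a point): First disposable scalpel, 160 mm: grey plastic handle, 120 long, 14 wide, 8 thick, black ribs; steel blade 40 long, 2.5 thick; 20 to 35 g. It leans blade down on the basket's far rim, blade tip on the basket floor, handle sloping up and outwards at about 25 degrees, its flat side up. This point: middle of its length, on its axis; x axis from blade to handle end, y across the 14 mm width, z through the thickness
- scalpel1_tip (a point): blade tip of the first scalpel, 80 mm from its middle
- scalpel1_end (a point): handle end of the first scalpel, 80 mm from its middle; the last 45 mm of the handle are free beyond the rim: the place to grip, across the 14 mm width
- scalpel1: the first scalpel; origin and axes as its middle point
- scalpel2_mid (a point): Second scalpel, exactly like the first; this point: the middle of its length, same axes. The two scalpels and the forceps lean side by side about 80 mm apart, in any order
- scalpel2_tip (a point): blade tip of the second scalpel, 80 mm from its middle
- scalpel2_end (a point): handle end of the second scalpel, 80 mm from its middle
- scalpel2: the second scalpel; origin and axes as its middle point
- forceps_mid (a point): steel dressing forceps, 160 mm long, two slim sprung legs 18 mm wide over all joined at a butt, leaning on the rim like the scalpels; to be left there. This point: the middle of its length
- clamp_mid (a point): steel artery clamp with two finger rings, about 135 mm long, lying flat on the basket's floor near its robot side; to be left. This point: at its pivot
- scissors_mid (a point): steel scissors with two finger rings, about 145 mm long, lying flat on the basket's floor near its robot side; to be left. This point: at its pivot
- basket_rim (a point): open steel wire-mesh instrument basket, 240 mm (x) by 250 mm (y), rim 55 mm above the table, floor 8 mm above it; it does not move. This point: the middle of the top of its far rim (the one away from the robot); axes: x from the robot side to the far side, y along the far rim, z up
- mouth (a point): Mouth of the sharps container, which is fixed in a steel bracket: yellow round body 140 mm across, shoulder at 165 to 185 mm height, then a round neck 60 inside, 68 outside, up to 211 mm; empty, 200 mm deep inside. A soft black gasket ring stands 6 mm above the rim and gives way when pressed. This point: centre of the mouth at 211 mm; its y axis points to the lid's hinge, -y to the clip, z up
- lid (a joint): White flip lid, a disc 80 mm across, 8 thick, with a 24 mm wide tongue at the front. Angle in rad: 0 shut, grows as it opens; found at 1.7 to 2.1, standing up behind the mouth; stop at 2.2. A weak hinge spring pushes it open (up to 0.11 N m). Over the last 12 mm at the tongue gasket and clip resist, about 8 N pressed there, then the clip snaps over the tongue and holds the lid at about 0.02
- lid_hinge (a point): middle of the lid's hinge axis, 44 mm from the mouth's axis, 216 mm above the table; the hinge axis is horizontal, along the mouth point's x axis. With the lid shut the lid's top face is 6 mm above the hinge axis
- lid_front (a point): point on the lid's top face near its front, 66 mm from the hinge axis: the place to press; it moves with the lid. The clip is an upright white spring tab, 22 mm wide, in front of the shut lid's tongue (52 mm from the mouth's axis), its top 6 mm above the shut lid's top: keep off it
Not all that is in view belongs to the job. Leave any pink look-alike of the scalpel2 alone.

How it is judged:
By the outcome, as a careful person would: the job done as asked, in the order asked, and still so for the second after the job is handed in, with the robot touching nothing.
It also fails if it takes over 72 s, if anything falls off the work surface, if the arm or the gripper's body presses on something with over 40 N, if the wrist force passes 120 N, or if a joint passes its speed limit or range.

## Working session

There is one attempt and no reset: what is moved stays moved. The work goes in short steps, each a Python script; the robot and the scene stay as the last script left them, time stands still between calls to the robot, and variables do not carry over. Pictures are saved under pics/ and viewed, at most 10 in all, crops included, and the job is handed in when it is done.

```bash
mkdir -p pics; ls; python3 - <<'E'
from cell import *
import cv2,numpy as np
for n in("scene","top","wrist"):
    f=grab_frame(n); cv2.imwrite(f"pics/{n}0.png",f["image"]); print(n,np.array(f["intrinsics"]).tolist(),f["origin"],np.array(f["attitude"]).round(4).tolist())
s=sense();print(s)
E
```

```text
pics
scene [[396.2787144858692, 0.0, 276.7833028741879], [0.0, 396.2787144858692, 208.5707792475045], [0.0, 0.0, 1.0]] [ 0.79048332 -0.53819535  0.58036452] [0.8533, 0.2126, -0.1181, -0.4612]
top [[408.84642626427615, 0.0, 277.3452770170637], [0.0, 408.84642626427615, 208.91810013670917], [0.0, 0.0, 1.0]] [0.38169184 0.01758412 0.9371991 ] [-0.704, 0.7084, -0.0312, 0.0399]
wrist [[325.19226210127806, 0.0, 277.0233482566553], [0.0, 325.19226210127806, 208.51076944901087], [0.0, 0.0, 1.0]] [0.14445546 0.61183848 0.38332739] [0.8094, 0.5741, 0.0709, 0.1014]
{'time': 0.15, 'joint_positions': array([ 1.10688212e+00,  2.21047209e-01,  1.52735219e+00, -3.97591337e-05,
        1.39469961e+00, -1.26102345e-01]), 'dq': array([ 4.75458515e-04, -2.83280429e-03, -1.98637092e-03,  3.86238666e-06,
        1.98636368e-05,  9.96848203e-05]), 'effort': array([ 1.91814820e-04, -4.95187676e+01, -3.87883365e+01,  7.00956280e-02,
        5.31905622e-02, -5.35837989e-05]), 'tcp_pos': array([0.20694047, 0.58923655, 0.22168512]), 'ee_rot': array([ 1.68100452e-01,  9.85769583e-01, -7.26331974e-04, -2.00261237e-04]), 'wrist_force': array([ 0.23928101, -0.1138941 , -0.14458246]), 'torque': array([ 0.01925933, -0.00250407, -0.01575726]), 'finger_force': 0.0, 'gripper_width': 0.08679862971208173}
```

View pics/top0.png

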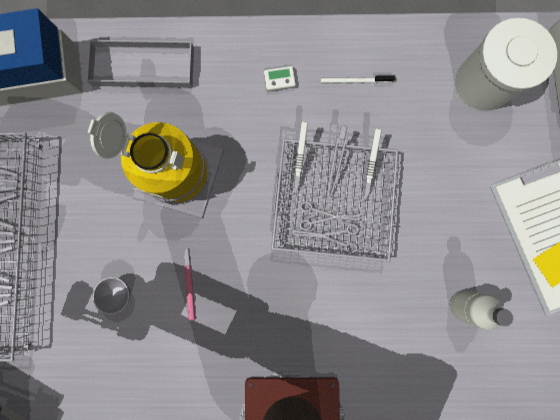

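View pics/scene0.png

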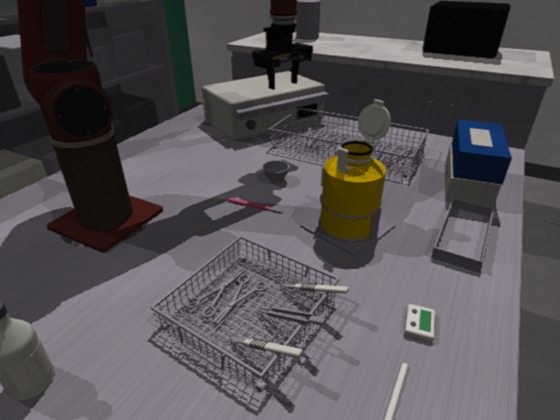

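The top view shows the scalpel handles at about (301,148) and (374,156), the forceps between them at (340,145), the mouth at (150,152) and the lid at (108,135). The pink decoy is at (190,285). The scene view shows the handles at (320,288) and (275,347), and the mouth at (357,152). I'll zoom in on these.

```bash
python3 - <<'E'
import cv2,numpy as np
t=cv2.imread("pics/top0.png");s=cv2.imread("pics/scene0.png")
def c(im,x,y,w=100,h=75):
    o=cv2.resize(im[y:y+h,x:x+w],(400,300),interpolation=cv2.INTER_CUBIC)
    for i in range(0,w,25): cv2.putText(o,str(x+i),(i*4,10),0,.35,(0,0,255));cv2.line(o,(i*4,12),(i*4,18),(0,0,255))
    for i in range(0,h,25): cv2.putText(o,str(y+i),(0,i*4+4),0,.35,(0,0,255))
    return o
cv2.imwrite("pics/m1.png",np.vstack([np.hstack([c(t,290,115),c(t,85,105,120,90)]),np.hstack([c(s,235,275,120,90),c(s,310,95,100,75)])]))
E
```

```text
(no output)
```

View pics/m1.png

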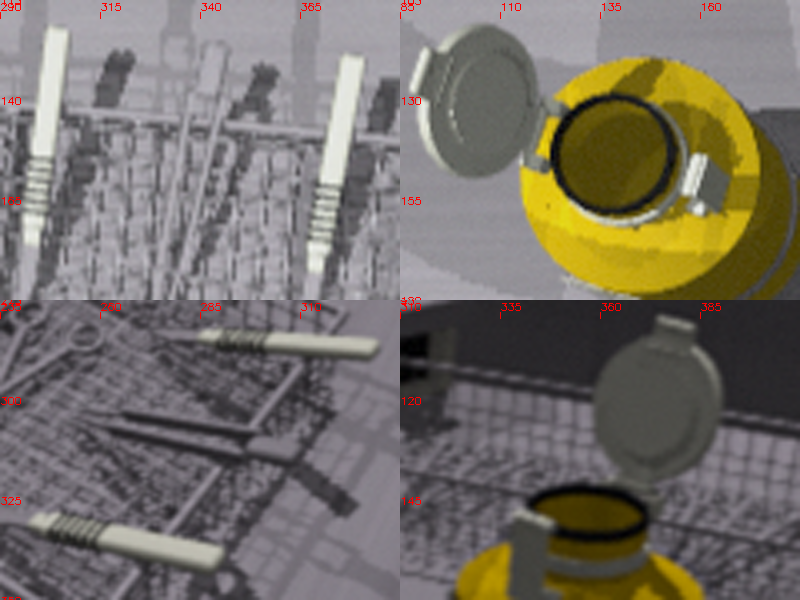

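```bash
cat > h.py <<'E'
from cell import *
import cv2,numpy as np
from scipy.spatial.transform import Rotation as R
def ray(f,p):
    K=np.array(f["intrinsics"]); d=np.linalg.inv(K)@[p[0],p[1],1]
    return np.array(f["origin"]),R.from_quat(f["attitude"]).apply(d/np.linalg.norm(d))
def plane(f,p,z):
    o,d=ray(f,p); return o+d*(z-o[2])/d[2]
def tri(f1,p1,f2,p2):
    o1,d1=ray(f1,p1);o2,d2=ray(f2,p2)
    a=np.linalg.lstsq(np.c_[d1,-d2],o2-o1,rcond=None)[0]
    P,Q=o1+a[0]*d1,o2+a[1]*d2; return (P+Q)/2,np.linalg.norm(P-Q)
def handle(im,x,y,w,h,thr):
    """ends of the pale handle in a window: (centre of both ends) by min-area rectangle"""
    m=(im[y:y+h,x:x+w].min(2)>thr).astype(np.uint8)
    m=cv2.morphologyEx(m,cv2.MORPH_CLOSE,np.ones((5,5)))
    c=max(cv2.findContours(m,0,1)[0],key=cv2.contourArea)
    b=cv2.boxPoints(cv2.minAreaRect(c))+[x,y]
    if np.linalg.norm(b[0]-b[1])<np.linalg.norm(b[1]-b[2]): e=[(b[0]+b[1])/2,(b[2]+b[3])/2]
    else: e=[(b[1]+b[2])/2,(b[3]+b[0])/2]
    return np.array(e),cv2.contourArea(c)
E
python3 - <<'E'
from h import *
t=grab_frame("top");s=grab_frame("scene");T,S=t["image"],s["image"]
for nm,wt,ws in(("A",(290,118,22,60),(280,278,72,22)),("B",(362,125,22,60),(232,335,70,25))):
    et,at=handle(T,*wt,165); es,as_=handle(S,*ws,130)
    et=et[np.argsort(et[:,1])]; es=es[np.argsort(-es[:,0])]  # outer end first
    print(nm,et.round(1).tolist(),at,es.round(1).tolist(),as_)
    P=[tri(t,et[i],s,es[i]) for i in(0,1)]
    for p,e in P: print(p.round(4),round(e,4))
    d=P[0][0]-P[1][0];print("len",np.linalg.norm(d),"slope",np.degrees(np.arcsin(d[2]/np.linalg.norm(d))),"yaw",np.degrees(np.arctan2(d[1],d[0])))
def gasket(im,x,y,w,h):
    m=(im[y:y+h,x:x+w].max(2)<50).astype(np.uint8)
    c=max(cv2.findContours(m,0,1)[0],key=lambda c:np.ptp(c[:,0,0])); e=cv2.fitEllipse(cv2.convexHull(c)); return np.add(e[0],(x,y)),e[1]
gt,gs=gasket(T,118,123,42,38),gasket(S,338,138,36,18);print(gt,gs)
print(tri(t,gt[0],s,gs[0]),plane(t,gt[0],.217),plane(s,gs[0],.217))
print("clip",plane(t,(174.8,154),.228),"hinge",plane(t,(128.5,146.4),.216))
E
```

```text
A [[300.5, 118.0], [300.5, 177.0]] 403.0 [[348.1, 285.3], [312.3, 282.6]] 148.5
[ 0.6603 -0.0247  0.0825] 0.0076
[ 0.5626 -0.0142  0.0325] 0.0407
len 0.11027032751272187 slope 26.956158487105753 yaw -6.140831738162626
B [[372.5, 128.0], [372.5, 184.0]] 364.0 [[301.4, 350.7], [243.1, 340.3]] 276.5
[ 0.6414 -0.1804  0.0713] 0.0054
[ 0.5298 -0.1828  0.0313] 0.0054
len 0.11858830816093355 slope 19.748776332825614 yaw 1.2353167662503364
(array([146.16186142, 148.25964355]), (28.504465103149414, 34.94977569580078)) (array([356.98823929, 147.95503521]), (15.015257835388184, 30.815155029296875))
(array([0.56503269, 0.26308356, 0.21092665]), np.float64(0.005491938234223362)) [0.56604372 0.26245714 0.217     ] [0.5670465  0.24675922 0.217     ]
clip [0.55238751 0.20744435 0.228     ] hinge [0.57001801 0.29497938 0.216     ]
```

```bash
python3 - <<'E'
from h import *
t=grab_frame("top");s=grab_frame("scene")
for nm,et,es in(("A",[(304.1,121.6),(297.9,175.4)],[(347.75,288.75),(294.6,285.75)]),("B",[(377.6,128.4),(368.6,182.1)],[(300.65,352.35),(244.25,341.25)])):
    P=[tri(t,et[i],s,es[i]) for i in(0,1)]
    for p,e in P: print(p.round(4),round(e,4))
    d=P[0][0]-P[1][0];print("len",np.linalg.norm(d),"slope",np.degrees(np.arcsin(d[2]/np.linalg.norm(d))),"yaw",np.degrees(np.arctan2(d[1],d[0])))
g,q=(149.15,150.55),(356.5,147.9)
print(tri(t,g,s,q),plane(t,g,.217),plane(s,q,.217))
print("clip",plane(t,(174.8,154),.228),"hinge",plane(t,(128.5,146.4),.216))
# rim: top px of far rim
print("rim",plane(t,(340,147),.055), "forceps end",plane(t,(343,127),.085))
print(sense()["time"])
# feasibility: candidate tool poses at A
E
```

```text
[ 0.658  -0.0307  0.0771] 0.0008
[ 0.5493 -0.0185  0.0248] 0.0007
len 0.1212119313060161 slope 25.567386343538757 yaw -6.417467473293676
[ 0.6411 -0.1888  0.0765] 0.0003
[ 0.5324 -0.1776  0.0251] 0.0014
len 0.12076123402357625 slope 25.193733019292566 yaw -5.9125639721615215
(array([0.5628545 , 0.25857691, 0.21158689]), np.float64(0.0005961687023215383)) [0.56177937 0.25693218 0.217     ] [0.56600954 0.24654394 0.217     ]
clip [0.55238751 0.20744435 0.228     ] hinge [0.57001801 0.29497938 0.216     ]
rim [ 0.60654739 -0.11026735  0.055     ] forceps end [ 0.64239668 -0.11322374  0.085     ]
0.35
```

```bash
cat >> h.py <<'E'
D=np.radians
ENDS={"A":np.array([.658,-.0307,.0765]),"B":np.array([.6411,-.1888,.0760])}
M=np.array([.5625,.258,.211]); HY=np.array([.197,.980,0]); HX=np.array([.980,-.197,0]); H=M+.044*HY; H[2]=.216
def q(x,z):
    x,z=np.array(x,float),np.array(z,float); return R.from_matrix(np.c_[x,np.cross(z,x),z]).as_quat()
def zax(qq): return R.from_quat(qq).apply([0,0,1])
yaw=D(-6.2); u_h=np.array([np.cos(yaw),np.sin(yaw),0]); U=np.array([*(u_h[:2]*np.cos(D(25))),np.sin(D(25))])
QG=q(-u_h,[0,0,-1])
def qins(az):
    a=np.array([np.cos(D(az)),np.sin(D(az)),0]);k=np.array([0,0,1]);c,s=np.cos(D(25)),np.sin(D(25))
    return q(-s*a-c*k,c*a-s*k)
def tcp(grip,qq): return np.array(grip)+.019*zax(qq)
E
python3 - <<'E'
from h import *
for n in"AB":
    g=ENDS[n]-.02*U
    for dz in(0,.08): print(n,solve_ik(tcp(g+[0,0,dz],QG),QG))
for az in(25,35,45):
    for z in(.28,.41): print(az,z,solve_ik(tcp([*M[:2],z],qins(az)),qins(az)))
print(solve_ik(tcp([.58,.0,.42],qins(0)),qins(0)))
E
```

```text
A [-1.67883851e-01  4.27581999e-01  1.61142979e+00 -4.44089210e-16
  1.10258087e+00 -1.63046976e+00]
A [-1.67883851e-01  3.34504644e-01  1.56853888e+00 -4.44089210e-16
  1.23854913e+00 -1.63046976e+00]
B [-4.12464456e-01  4.48844747e-01  1.58327284e+00 -4.44089210e-16
  1.10947507e+00 -1.87505037e+00]
B [-4.12464456e-01  3.57078203e-01  1.54068034e+00 -4.44089210e-16
  1.24383411e+00 -1.87505037e+00]
25 0.28 None
25 0.41 [ 0.18049519 -0.57306213  2.25005467  0.61121194  0.41114022 -2.25185753]
35 0.28 None
35 0.41 None
45 0.28 None
45 0.41 None
[-0.27774725 -0.71789582  2.31049525  0.5519834   0.49371045 -2.18762184]
```

```bash
cat >> h.py <<'E'
K=np.array([0,0,1.])
def qg(t): # grasp, tool tilted t deg so that the body goes outward
    c,s=np.cos(D(t)),np.sin(D(t)); return q(-c*u_h+s*K,-s*u_h-c*K)
def qi(az,p): # tool z heading az, p deg below horizontal, tool y horizontal
    a=np.array([np.cos(D(az)),np.sin(D(az)),0]);c,s=np.cos(D(p)),np.sin(D(p)); return q(-s*a-c*K,c*a-s*K)
E
python3 - <<'E'
from h import *
for t in(0,10,20,30,40):
    print("grasp",t,[solve_ik(tcp(ENDS[n]-.02*U+[0,0,dz],qg(t)),qg(t)) is not None for n in"AB" for dz in (0,.1)])
for p in(25,35,45,55,65):
    for z in(.29,.41):
        print(p,z,[az for az in range(-30,80,10) if solve_ik(tcp([*M[:2],z],qi(az,p)),qi(az,p)) is not None])
E
```

```text
grasp 0 [True, True, True, True]
grasp 10 [True, True, True, True]
grasp 20 [True, True, True, True]
grasp 30 [True, True, True, True]
grasp 40 [True, True, True, True]
25 0.29 []
25 0.41 [-30, -20, -10, 0, 10, 20, 30]
35 0.29 [-30, -20, -10, 0, 10, 20, 30]
35 0.41 [-30, -20, -10, 0, 10, 20, 30, 40]
45 0.29 [-30, -20, -10, 0, 10, 20, 30, 40]
45 0.41 [-30, -20, -10, 0, 10, 20, 30, 40, 50]
55 0.29 [-30, -20, -10, 0, 10, 20, 30, 40, 50]
55 0.41 [-30, -20, -10, 0, 10, 20, 30, 40, 50, 60]
65 0.29 [-30, -20, -10, 0, 10, 20, 30, 40, 50, 60]
65 0.41 [-30, -20, -10, 0, 10, 20, 30, 40, 50, 60]
```

```bash
cat >> h.py <<'E'
def grasp(n,t=25):
    Q=qg(t); T=tcp(ENDS[n]-.017*U,Q); z=zax(Q)
    move_gripper(.045,30)
    move_ptp(T-.09*z,Q)
    hit=line_to(T,.12,max_force=8)
    w=move_gripper(.0,30); s=sense()
    print("hit",hit,"width",s["gripper_width"],"F",s["finger_force"],"err",(s["tcp_pos"]-T).round(4))
    line_to(T+[0,0,.15],.2)
    s=sense(); print("lifted",s["gripper_width"],s["finger_force"],s["time"])
E
python3 - <<'E'
from h import *
move_ptp([.55,.1,.33],qg(0)) 
grasp("A")
p=qi(0,50); move_ptp(tcp([.60,.0,.42],p),p)
a=grab_frame("scene")["image"];b=grab_frame("top")["image"]
cv2.imwrite("pics/s1.png",np.hstack([a[0:400,150:550],b[0:400,150:550]]));print(sense()["time"],sense()["gripper_width"])
E
```

```text
hit False width 0.013372882067574702 F 29.999490807294933 err [-0. -0. -0.]
lifted 0.0133802335005037 30.000101612758954 6.9917
8.2583 0.013375271873900764
```

View pics/s1.png

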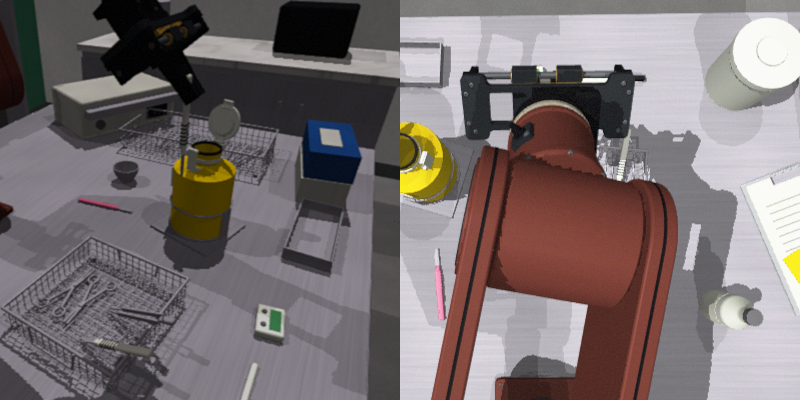

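The scalpel is held and hanging near vertical, with the blade tip at scene pixel (335,178). The forceps and the other scalpel haven't moved. I'll check the tip against its predicted pixel, then insert.

```bash
cat >> h.py <<'E'
def proj(f,P):
    c=R.from_quat(f["attitude"]).inv().apply(np.array(P)-f["origin"]); K_=np.array(f["intrinsics"]); v=K_@c; return v[:2]/v[2]
E
python3 - <<'E'
from h import *
f=grab_frame("scene")
print("tip",proj(f,[.6,0,.277]),"neckend",proj(f,[.6,0,.317]))
p=qi(30,50)
move_ptp(tcp([*M[:2],.41],p),p)
f=grab_frame("scene");print("tip",proj(f,[*M[:2],.267]),"mouth",proj(f,M))
cv2.imwrite("pics/s2.png",cv2.resize(f["image"][40:240,250:450],(600,600),interpolation=cv2.INTER_CUBIC));print(sense()["time"])
E
```

```text
tip [331.16630239 174.49543446] neckend [332.95776288 151.7505682 ]
tip [359.09668465 124.0946408 ] mouth [356.36643214 148.16842295]
9.375
```

View pics/s2.png

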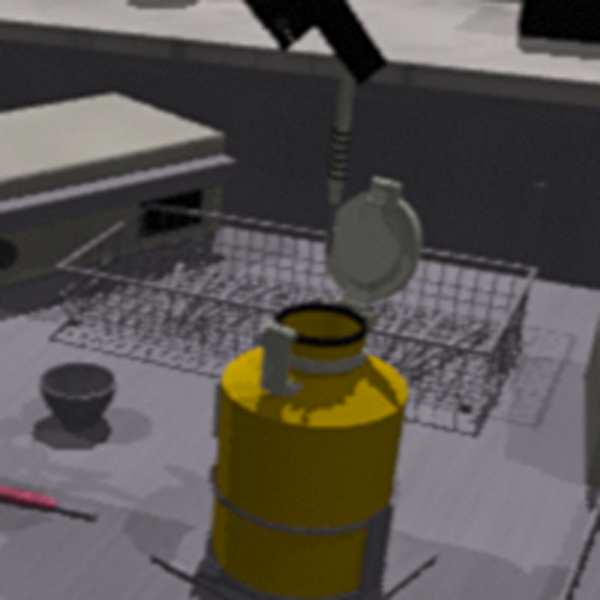

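The blade tip is at about (359,123), against a prediction of (359,124). The mouth is at (357,148). Inserting.

```bash
cat >> h.py <<'E'
def insert(zrel=.275):
    p=qi(30,50); T=tcp([*M[:2],zrel],p)
    hit=line_to(T,.12,max_force=6); s=sense(); print("hit",hit,s["tcp_pos"]-T,s["wrist_force"].round(2),s["gripper_width"])
    if hit: return
    move_gripper(.045); dwell(.2)
    line_to(T-.06*zax(p)+[0,0,.06],.25); print(sense()["time"])
E
python3 - <<'E'
from h import *
insert()
p=qi(0,50); move_ptp(tcp([.5,.0,.42],p),p)
f=grab_frame("scene");g=grab_frame("top")
c=lambda im,x,y:cv2.resize(im[y:y+120,x:x+120],(400,400),interpolation=cv2.INTER_CUBIC)
cv2.imwrite("pics/s3.png",np.hstack([c(f["image"],300,80),c(g["image"],90,90)]));cv2.imwrite("pics/top3.png",g["image"]);print(sense()["time"])
E
```

```text
hit False [6.38523039e-04 9.33173459e-05 1.36601537e-03] [-0.03 -0.86 -0.64] 0.01329484509274495
12.275
13.3333
```

View pics/s3.png

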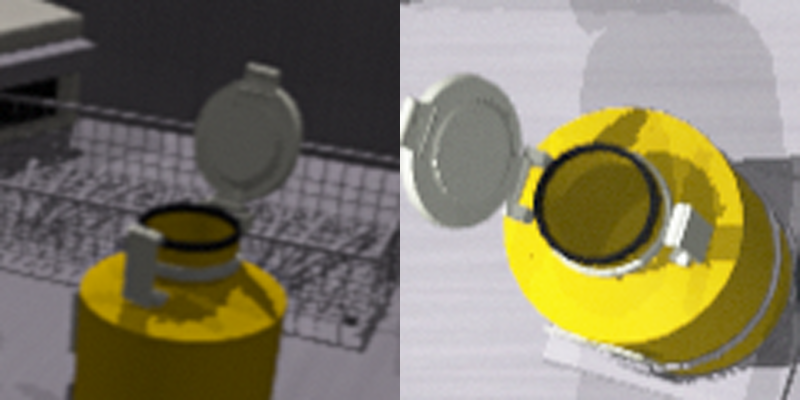

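The first scalpel is inside: the neck is empty, and the lid is still up at crop (465,150). Now the second scalpel.

```bash
python3 - <<'E'
from h import *
a=cv2.imread("pics/top0.png")[126:150,362:392].astype(int);b=cv2.imread("pics/top3.png")[126:150,362:392].astype(int);print("diff",abs(a-b).mean())
move_ptp([.5,-.1,.36],qg(0))
grasp("B")
p=qi(0,50); move_ptp(tcp([.58,.0,.42],p),p)
p=qi(30,50); move_ptp(tcp([*M[:2],.41],p),p)
f=grab_frame("scene");print("tip",proj(f,[*M[:2],.267]))
cv2.imwrite("pics/s4.png",cv2.resize(f["image"][40:170,300:430],(520,520),interpolation=cv2.INTER_CUBIC));print(sense()["time"],sense()["gripper_width"])
E
```

```text
diff 33.52962962962963
hit False width 0.01374740017274946 F 30.000073602918746 err [ 0. -0. -0.]
lifted 0.013661738578416844 30.0005777246065 17.8583
tip [359.09668465 124.0946408 ]
20.1667 0.013487396961485845
```

View pics/s4.png

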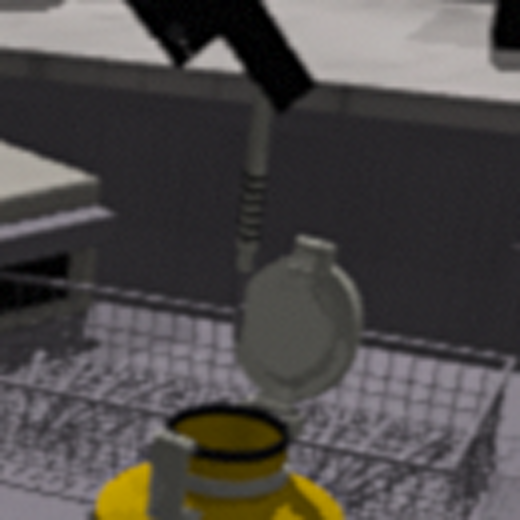

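The second scalpel is held in the same pose as the first: the handle's blade end is at (361,106), the same as before. I'll insert it and measure the lid.

```bash
python3 - <<'E'
from h import *
insert()
p=qi(0,50); move_ptp(tcp([.5,.0,.45],p),p)
f=grab_frame("scene");g=grab_frame("top")
P,e=tri(g,(93.9,127.5),f,(378.6,101));v=P-H
print("tongue",P,e,"y",v@HY,"x",v@HX,"th",np.arctan2(v[2],-(v@HY)),"r",np.linalg.norm([v@HY,v[2]]))
c=lambda im,x,y:cv2.resize(im[y:y+120,x:x+120],(400,400),interpolation=cv2.INTER_CUBIC)
cv2.imwrite("pics/s5.png",np.hstack([c(f["image"],300,80),c(g["image"],70,90)]));print(sense()["time"])
Qs=[q(HX*0+s*HY,-K) for s in(1,-1)]
for i,Q in enumerate(Qs):
    print(i,[None if (j:=solve_ik(P_,Q)) is None else j.round(2).tolist() for P_ in (H+.06*HY+[0,0,.15],H+.05*HY+[0,0,.05],H-.06*HY)])
E
```

```text
hit False [6.11812780e-04 9.54395962e-05 1.29723298e-03] [-0.31 -0.73 -0.97] 0.013402975092201843
23.0667
tongue [0.58081413 0.31977647 0.3014192 ] 0.003376787987855611 y 0.020183631097502038 x 0.005777886797988733 th 1.8028296396355223 r 0.08777139621409594
24.15
0 [[0.44, 0.32, 1.14, -0.0, 1.68, 0.64], [0.43, 0.32, 1.32, -0.0, 1.5, 0.62], [0.28, 0.19, 1.58, -0.0, 1.38, 0.48]]
1 [[0.44, 0.32, 1.14, -0.0, 1.68, -2.51], [0.43, 0.32, 1.32, -0.0, 1.5, -2.52], [0.28, 0.19, 1.58, -0.0, 1.38, -2.66]]
```

View pics/s5.png

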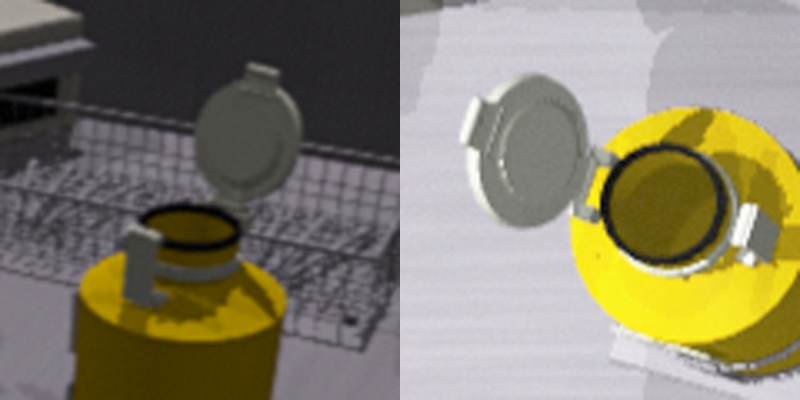

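The neck is clear and both scalpels are inside. The lid tongue is at about crop (470,125) in the top view, which puts the lid at about 1.80 rad at r = 88 mm, consistent with the given sizes. Closing the lid.

```bash
python3 - <<'E'
from h import *
Q=q(HY,-K); r=.066
move_gripper(0)
move_ptp(H+.0*HY+[-.12,-.05,.22],Q)
move_ptp(H+.07*HY+[0,0,.20],Q)
line_to(H+.07*HY+[0,0,.055],.2,max_force=10)
def pt(th): return H+HY*(-r*np.cos(th)+.006*np.sin(th)+.0095*max(np.sin(th),.4))+K*(r*np.sin(th)+.006*np.cos(th))
for th in(1.75,1.4,1.1,.8,.55,.35,.22):
    hit=line_to(pt(th),.12,max_force=25); print(th,hit,sense()["wrist_force"].round(1))
    if hit: break
else:
    hit=line_to(pt(0)-[0,0,.003],.03,max_force=35); s=sense(); print("press",hit,s["wrist_force"].round(1),s["tcp_pos"]-pt(0))
    dwell(.2); line_to(pt(0)+[0,0,.12],.15)
p=sense()["tcp_pos"]; 
Q2=q(-u_h,-K); move_ptp([.45,-.0,.40],Q2)
f=grab_frame("scene");g=grab_frame("top")
cv2.imwrite("pics/s6.png",np.hstack([cv2.resize(f["image"][100:200,310:410],(400,400),interpolation=cv2.INTER_CUBIC),cv2.resize(g["image"][90:210,90:210],(400,400),interpolation=cv2.INTER_CUBIC)]));print(sense()["time"],sense()["wrist_force"])
E
```

```text
1.75 False [ 0.5  0.4 -0.6]
1.4 False [ 0.1 -0.5 -0.1]
1.1 False [-0.4  0.2  0.8]
0.8 False [-0.1  0.5  1.6]
0.55 False [-0.1 -0.2 -0.3]
0.35 False [0.5 0.4 0.9]
0.22 False [0.5 0.7 1.1]
press False [-6.1  0.1 14.8] [0.0005377  0.00060624 0.00012434]
35.0083 [ 0.35206171 -0.80039908 -0.54235933]
```

View pics/s6.png

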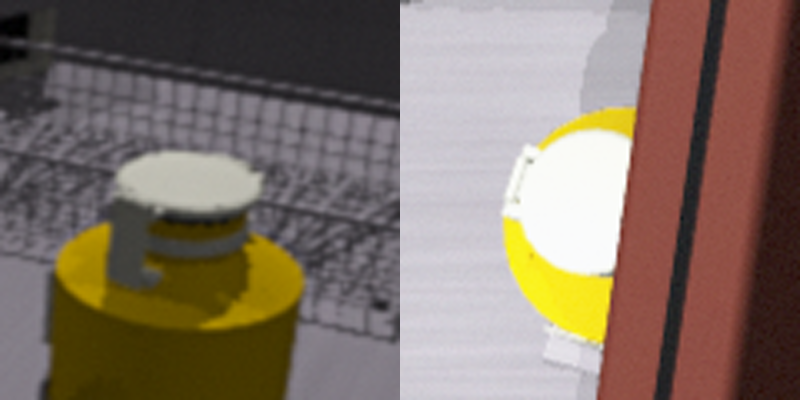

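The lid lies over the mouth, with its edge at (115,175) and the clip top at (128,195) in the crop. It may not be latched, so I'll press deeper and read the height profile.

```bash
python3 - <<'E'
from h import *
Q=q(HY,-K)
B=H-.062*HY; B[2]=.222
move_ptp(B+[0,0,.10],Q)
line_to(B+[0,0,.03],.15,max_force=10)
for dz in np.arange(.022,-.0121,-.003):
    hit=line_to(B+[0,0,dz],.03,max_force=40); s=sense(); print(round(dz,3),hit,(s["tcp_pos"]-B).round(4)[2],s["wrist_force"].round(1))
    if hit or s["wrist_force"][2]>38: break
line_to(B+[0,0,.10],.15)
move_ptp([.45,-.12,.40],q(-u_h,-K))
f=grab_frame("scene");g=grab_frame("top")
cv2.imwrite("pics/s7.png",np.hstack([cv2.resize(f["image"][100:200,310:410],(400,400),interpolation=cv2.INTER_CUBIC),cv2.resize(g["image"][90:210,90:210],(400,400),interpolation=cv2.INTER_CUBIC)]));print(sense()["time"])
for n,P in(("cliptop",M-.052*HY+[0,0,.017]),("lidtopcentre",M+[0,0,.011]),("lidfar",M+.04*HX+[0,0,.011])): print(n,(proj(f,P)-[310,100])*4)
E
```

```text
0.022 False 0.022 [-0.1  0.8 -0.1]
0.019 False 0.0187 [-0.3 -0.8  0.4]
0.016 False 0.0157 [ 0.3 -0.6  0.4]
0.013 False 0.0127 [ 0.5  0.5 -0.2]
0.01 False 0.0097 [ 0.1  1.1 -0.3]
0.007 False 0.0067 [-0.1  0.4  0.1]
0.004 False 0.0037 [0.7 0.9 0.6]
0.001 False 0.0016 [-0.3  0.5  2.8]
-0.002 False 0.0003 [-0.6 -2.   9.5]
-0.005 False -0.0 [-8.  -2.7 21.7]
-0.008 False -0.0003 [-13.7  -4.7  32.6]
-0.011 False -0.0005 [-18.   -8.8  44.6]
43.65
cliptop [138.90028616 195.16145377]
lidtopcentre [187.55050385 174.29135311]
lidfar [252.99041336 193.38100433]
```

View pics/s7.png

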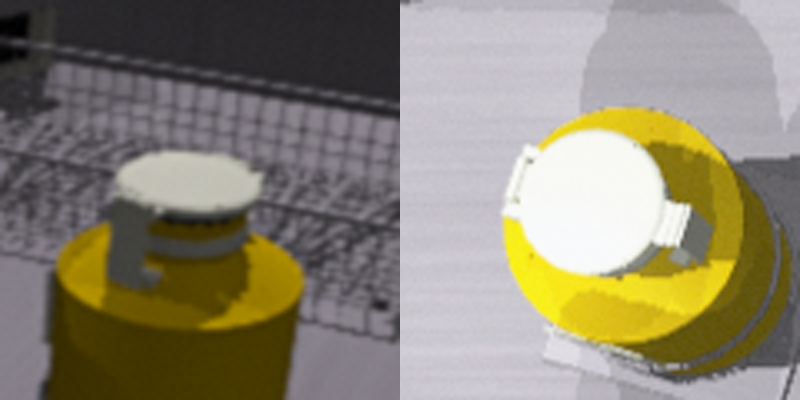

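The lid was already holding at about 1.5 mm above shut, which is 0.02 rad at that radius, and it hit a hard stop at 0. In the picture its top is centred near (188,180), against (188,174) predicted for shut, with the tongue under the clip at (675,222). It's latched, so I'm handing in.

```bash
python3 -c "
from cell import *
print(job_done())"
```

```text
the job is handed in; nothing more can be done
None
```

I put both scalpels blade first through the neck of the sharps container, closed and latched the lid, and handed the job in at about 44 s; I never touched the forceps, clamp or scissors, but took no final picture of the basket.

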